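Switch off the bench power key that was left latched

TASK

One of the four identical white keys on the yellow bench power box has been left latched down. Find it (a light tap tells: a key that is up gives softly, the latched one sits lower and firm) and press it with the fingertips to release it, so that it springs up level with the other three. Do not push any of the other keys down, pick nothing up, and leave the things around the box where they stand.

Things in the scene. Friction and masses are not known exactly. Their poses are not given: they have to be found in the camera images.
- power_box: Yellow bench power box, fixed to the table, 130 x 270 x 50 mm high; origin at the centre of its underside, x away from the robot, y along the key row. The keys' row lies 30 mm nearer the robot than its centre line; the round grey and black sockets (look only, flush) lie 32 mm beyond the centre line.
- seat_a: One of four identical key seats: black square bezel, 40 mm outside, 31 mm inside, 4 mm high. Origin: key centre on the top face of the box (50 mm above the table); x away from the robot, y along the row, z up. The four stand 58 mm apart in one row, in any order. Its white 30 x 30 mm key cap has its flat top 18 mm above this origin when up, 12.5 mm when latched, 9 mm when fully pressed.
- seat_b: One of four identical key seats: black square bezel, 40 mm outside, 31 mm inside, 4 mm high. Origin: key centre on the top face of the box (50 mm above the table); x away from the robot, y along the row, z up. The four stand 58 mm apart in one row, in any order. Its white 30 x 30 mm key cap has its flat top 18 mm above this origin when up, 12.5 mm when latched, 9 mm when fully pressed.
- seat_c: One of four identical key seats: black square bezel, 40 mm outside, 31 mm inside, 4 mm high. Origin: key centre on the top face of the box (50 mm above the table); x away from the robot, y along the row, z up. The four stand 58 mm apart in one row, in any order. Its white 30 x 30 mm key cap has its flat top 18 mm above this origin when up, 12.5 mm when latched, 9 mm when fully pressed.
- seat_d: One of four identical key seats: black square bezel, 40 mm outside, 31 mm inside, 4 mm high. Origin: key centre on the top face of the box (50 mm above the table); x away from the robot, y along the row, z up. The four stand 58 mm apart in one row, in any order. Its white 30 x 30 mm key cap has its flat top 18 mm above this origin when up, 12.5 mm when latched, 9 mm when fully pressed.
- key_a (a joint): Travel of the white key in seat_a, m, positive downwards, 0 where it stood at the start, up or latched (so it does not tell at first which one is latched). A key that is up resists with 2.5 N at first and 0.6 N more per mm, returns by itself and stops at 9 mm; 5 mm or more counts as pushed down.
- key_b (a joint): The same for seat_b. Whichever key is latched stands firm until about 6 N, then goes at most 3.5 mm further down (about 8 N at the stop). Its latch lets go about 2 mm down (7 N); when let go the key springs up, level with the others, to a value of about -0.0055.
- key_c (a joint): The same for seat_c: m, positive downwards, 0 where it stood at the start.
- key_d (a joint): The same for seat_d: m, positive downwards, 0 where it stood at the start.
- glue: Bystander: white glue bottle with a blue label and orange cap, standing loose behind the box, 44 mm across, 130 mm high; origin under its centre.
- paint_jar: Bystander: blue paint jar with a yellow label and white cap, standing loose at the left end of the box, 62 mm across, 70 mm high; origin under its centre.
- mushroom: Bystander: small terracotta mushroom figure standing loose at the right end of the box, 56 mm across its cap, 63 mm high; origin under its centre.

How it is judged:
At the end, for the whole second after the job is handed in: The key that was latched stands up (at least 4.5 mm above its latched place), the other three are up (within 1 mm), and the glue bottle, paint jar and mushroom stand upright within 15 mm of where they were (value of joint any of key_a, key_b, key_c, key_d below -0.0045 m and value of joint each of key_a, key_b, key_c, key_d below 0.001 m and distance of each of glue, paint_jar, mushroom from where it was at the start of the episode below 0.015 m and angle between each of glue, paint_jar, mushroom's own z axis and vertical below 0.2 rad); the robot touches nothing.
It fails at once if a key that was up is pushed down (5 mm or more) (value of joint any of key_a, key_b, key_c, key_d above 0.005 m).
It fails at once if a bystander is picked up, knocked over or shifted by 15 mm or more (distance of any of glue, paint_jar, mushroom from where it was at the start of the episode above 0.015 m or angle between any of glue, paint_jar, mushroom's own z axis and vertical above 0.5 rad).
It also fails if it takes over 40 s, if anything falls off the work surface, if the arm or the gripper's body presses on something with over 40 N, if the wrist force passes 120 N, or if a joint passes its speed limit or range.

ROBOT

A 6-joint arm with a two-finger parallel gripper is mounted at the origin on the work surface. World frame = base frame: x ahead of the robot, y to its left, z up, the work surface at z = 0. Lengths are in m, angles in rad, forces in N, time in s.
With the tool pointing down it reaches from about 0.35 to 1 m from the base axis. Payload 7.1 kg.
Tool frame: the origin (TCP) lies at the very end of the fingers, on their centre line; the grasp point (between the pads) lies 19 mm behind it; z points along the fingers, y is the line along which they close (so a half turn about z gives the same grasp; the last joint's range is limited). The gripper opens to 85 mm and grips with 20 to 120 N. Pads are 22 mm wide; open, the fingers measure 114 mm over their backs; the gripper's body (76 mm by 85 mm) begins 54 mm behind the grasp point. The pads swing forward as they close: fully open they stand 13 mm farther back than shut.
Start: joints at [-1.347, 0.423, 1.63, -0, 1.089, -0.019], TCP at [0.15, -0.607, 0.231] pointing down, gripper open.
Joint ranges: [-3, 3], [-0.9, 2.11], [0.09, 2.58], [-1.31, 4.45], [0.11, 2.69], [-2.54, 2.54]. Speed limits (rad/s): [2.39, 2.39, 3.01, 3.14, 3.14, 3.14].

INTERFACE

Orientations are given as a rotation vector (axis times angle).
In Python, from rig import get_obs, camera, get_calibration, job_done gives the robot as it stands.
- The arm moves only by the tool step_arm, never from a script. Its argument "deltas" is a list of rows, each an object with "grip": the opening, from 0 (shut) to 1 (fully open); "travel": the shift along the tool's x, y, z in cm, a list of three; "turn": the turn, a rotation vector about the tool's x, y, z in degrees, a list of three. In form: [{"grip": grip, "travel": [dx, dy, dz], "turn": [rx, ry, rz]}, ...]. A call has 1 to 8 rows; each row shifts and turns the commanded pose from where the row before left it, along the tool's axes as they then stand; what a row does not reach is not made up. A row lasts 1/12 s, in which the tool goes at most 41.7 mm and 7.16 degrees, less where a joint would pass 70% of its speed; a pose out of reach is approached as far as the arm can. A call with a gripper value outside its range is refused whole. The fingers move at their own pace and stop on an object; "grip_force" is the grip in N (left out, the last holds). Time passes only in rows, so rows that do not move let the fingers close. It gives the time, the measured TCP pose, the force, the opening and the grip force at its end, in the units of the state.
- get_obs(): the state, without advancing time (a new reading comes with each control period).
- camera(name): name is "scene" or "top" or "wrist"; returns the picture (480x640x3 uint8, red, green, blue); there is no depth.
- get_calibration(name): a dict with "K" (3x3 intrinsics, pixels), "k1" (the pictures are not rectified: a ray, as slopes to the right and down, at radius r is drawn at 1 + k1 r^2 times it, then the intrinsics apply), "rvec" (rotation vector, rad) and "tvec" (3), from world to camera coordinates, as OpenCV has them. Camera axes: x right, y down, z forward; pixel columns grow to the right and rows downward; lengths in m; the calibration is good to about 2 mm. A picture is of the moment at which its call begins: read the wrist's pose just before it. get_calibration takes no time and is no camera call; for the wrist camera it gives the pose at the moment of the call.
- job_done(): hands the job in; it is judged then, once.
The state is a dict: "time_s": time; "joint_positions": joint angles; "qvel": joint speeds; "joint_efforts": joint torques, N m; "tcp_pos": TCP position; "orientation": TCP orientation; "wrist_force": force on the tool from outside, world axes, zero at the start; "moment": the same for the moment, N m; "gripper_width": finger opening in m; "finger_force": force on a finger pad.
Only numpy, scipy, OpenCV 4.12 (cv2) and the standard library are available. Lean on these libraries where they do the work, as an engineer would, in place of code of your own. Each camera call takes 0.05 s, during which the arm holds its last target. There are 200 camera calls.

## Working session

There is one attempt and no reset: what is moved stays moved. The work goes in short steps, Python scripts to look and compute and a tool call to move; the robot and the scene stay as the last step left them, time stands still between calls to the robot, and variables do not carry over. Pictures are saved under pics/ and viewed, at most 10 in all, crops included, and the job is handed in when it is done.

Besides the shell and the picture viewer there is one more tool, called after "Request:" as name(argument=value, ...), one argument or row to a line, values as JSON. step_arm: Moves the arm, as the interface text tells. Its arguments: {"type":"object","properties":{"deltas":{"type":"array"},"grip_force":{"type":"number"}},"required":["deltas"]}

```bash
mkdir -p pics; cat > h.py <<'E'
import numpy as np,cv2
from rig import *
def ray(name,uv,cal=None):
    c=cal or get_calibration(name);K=np.array(c["K"]);k1=c["k1"]
    p=cv2.undistortPoints(np.array(uv,float).reshape(-1,1,2),K,np.array([k1,0,0,0,0.])).reshape(-1,2)
    R=cv2.Rodrigues(np.array(c["rvec"],float))[0];t=np.array(c["tvec"],float).ravel()
    return -R.T@t,np.c_[p,np.ones(len(p))]@R
def onz(name,uv,z,cal=None):
    o,d=ray(name,uv,cal);return o+d*((z-o[2])/d[:,2])[:,None]
E
python3 - <<'E'
from h import *
for n in("top","scene"):
    cv2.imwrite(f"pics/{n}0.png",camera(n)[:,:,::-1])
o=get_obs();print(o)
E
```

```text
{'time_s': 0.1, 'joint_positions': array([-1.34698701e+00,  4.23773203e-01,  1.63062128e+00, -3.37268383e-06,
        1.08860360e+00, -1.89522697e-02]), 'qvel': array([ 0.00145416, -0.00233301, -0.00104525,  0.00103165,  0.00018478,
       -0.00108273]), 'joint_efforts': array([ 3.41662362e-04, -5.58425367e+01, -2.82445425e+01,  3.83618010e-05,
        3.02436507e-03, -1.40645392e-05]), 'tcp_pos': array([ 0.15018193, -0.60617193,  0.23061492]), 'orientation': array([-3.11709028e+00, -3.80226520e-01,  2.30293840e-04]), 'wrist_force': array([-0.67528655,  0.93158239, -0.64017209]), 'moment': array([ 0.02289317, -0.0585276 , -0.01136058]), 'finger_force': 0.0, 'gripper_width': 0.08548478507406013}
```

View pics/top0.png

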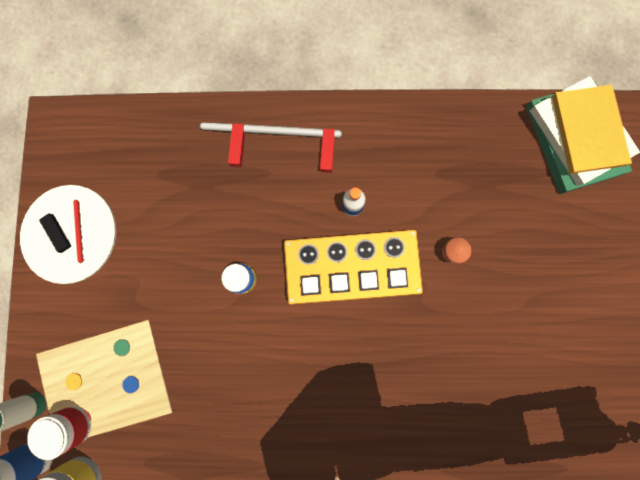

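View pics/scene0.png

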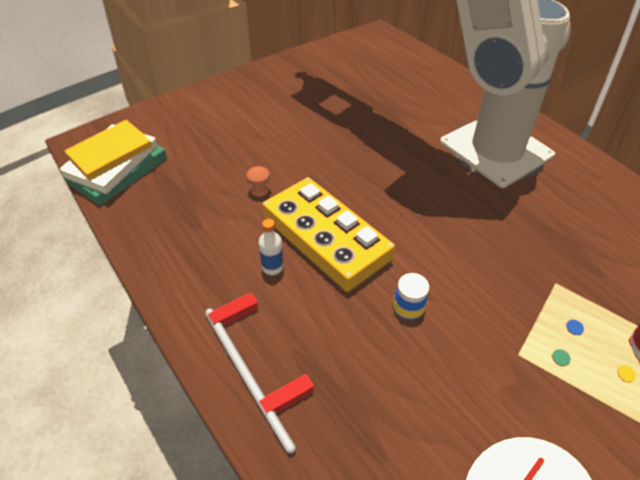

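The top view shows the keys at about (311,285), (340,282), (369,280) and (398,278). The jar is at (238,278), the mushroom at (458,250) and the glue at (354,200). The scene view has the keys at (310,192), (328,205), (347,220) and (367,237).

```bash
python3 - <<'E'
from h import *
S={"top":[(311,285),(340,282),(369,280),(398,278)],"scene":[(367,237),(347,220),(328,205),(310,192)]}
C={}
for n in S:
    im=cv2.imread(f"pics/{n}0.png").astype(int)
    m=((im.min(2)>150)&(im.max(2)-im.min(2)<50)).astype(np.uint8)
    k,l,st,ce=cv2.connectedComponentsWithStats(m)
    C[n]=[]
    for s in S[n]:
        i=1+np.argmin(np.hypot(*(ce[1:]-s).T));C[n].append(ce[i]);print(n,s,ce[i],st[i])
P=onz("top",C["top"],.066);print(P)
d=P[0]-P[3];print("len",np.hypot(*d[:2])/3,"row angle from +y deg",np.degrees(np.arctan2(-d[0],d[1])))
print("scene@.066",onz("scene",C["scene"],.066))
print("bystanders",onz("top",[(236,278)],.07),onz("top",[(354,195)],.13),onz("top",[(458,250)],.06))
E
```

```text
top (311, 285) [309.94628099 284.63636364] [302 277  17  16 242]
top (340, 282) [339.13168724 282.40740741] [331 275  17  16 243]
top (369, 280) [368.59183673 279.92244898] [361 272  17  17 245]
top (398, 278) [397.88211382 277.64227642] [390 270  17  16 246]
scene (367, 237) [366.64921466 234.33507853] [357 227  20  16 191]
scene (347, 220) [346.64772727 218.25568182] [338 211  19  15 176]
scene (328, 205) [327.60493827 203.11111111] [319 197  18  14 162]
scene (310, 192) [309.57792208 190.33766234] [301 184  18  14 154]
[[ 0.51056105  0.07345509  0.066     ]
 [ 0.51520789  0.01603187  0.066     ]
 [ 0.52031098 -0.04177033  0.066     ]
 [ 0.52496973 -0.09914654  0.066     ]]
len 0.057734002303532796 row angle from +y deg 4.771952239219605
scene@.066 [[ 0.50931707  0.07358075  0.066     ]
 [ 0.51411544  0.01560827  0.066     ]
 [ 0.51918556 -0.04228788  0.066     ]
 [ 0.52705554 -0.09616033  0.066     ]]
bystanders [[0.52268404 0.21989555 0.07      ]] [[ 0.6757855 -0.0110595  0.13     ]] [[ 0.58026371 -0.22002058  0.06      ]]
```

The fourth key (y ≈ −0.099) looks lower: it is displaced towards the scene camera. I'll move above it with the gripper shut.

Request:
step_arm(
  deltas=[
    {"grip": 0, "travel": [2.4, -2.0, 0], "turn": [0, 0, 0]},
    {"grip": 0, "travel": [2.4, -2.0, 0], "turn": [0, 0, 0]},
    {"grip": 0, "travel": [2.4, -2.0, 0], "turn": [0, 0, 0]},
    {"grip": 0, "travel": [2.4, -2.0, 0], "turn": [0, 0, 0]},
    {"grip": 0, "travel": [2.4, -2.0, 0], "turn": [0, 0, 0]},
    {"grip": 0, "travel": [2.4, -2.0, 0], "turn": [0, 0, 0]},
    {"grip": 0, "travel": [2.4, -2.0, 0], "turn": [0, 0, 0]},
    {"grip": 0, "travel": [2.4, -2.0, 0], "turn": [0, 0, 0]},
  ],
)

```text
time_s: 0.77
tcp_pos: [0.2986, -0.4037, 0.2311]
orientation: [-3.118, -0.38, 0.0]
wrist_force: [0.3, 0.2, 0.3]
gripper_width: 0.0001
finger_force: 0.0
```

Request:
step_arm(
  deltas=[
    {"grip": 0, "travel": [2.4, -2.0, 0], "turn": [0, 0, 0]},
    {"grip": 0, "travel": [2.4, -2.0, 0], "turn": [0, 0, 0]},
    {"grip": 0, "travel": [2.4, -2.0, 0], "turn": [0, 0, 0]},
    {"grip": 0, "travel": [2.4, -2.0, 0], "turn": [0, 0, 0]},
    {"grip": 0, "travel": [2.4, -2.0, 0], "turn": [0, 0, 0]},
    {"grip": 0, "travel": [2.4, -2.0, 0], "turn": [0, 0, 0]},
    {"grip": 0, "travel": [2.4, -2.0, 0], "turn": [0, 0, 0]},
    {"grip": 0, "travel": [2.4, -2.0, 0], "turn": [0, 0, 0]},
  ],
)

```text
time_s: 1.43
tcp_pos: [0.4466, -0.2022, 0.2312]
orientation: [-3.118, -0.38, 0.001]
wrist_force: [0.5, -1.4, -0.1]
gripper_width: -0.0002
finger_force: 0.0
```

Request:
step_arm(
  deltas=[
    {"grip": 0, "travel": [2.4, -2.0, 0], "turn": [0, 0, 0]},
    {"grip": 0, "travel": [2.4, -2.0, 0], "turn": [0, 0, 0]},
    {"grip": 0, "travel": [2.4, -2.0, 0], "turn": [0, 0, 0]},
    {"grip": 0, "travel": [2.4, -2.0, 0], "turn": [0, 0, 0]},
    {"grip": 0, "travel": [0, 0, 0], "turn": [0, 0, 4.5]},
    {"grip": 0, "travel": [0, 0, 0], "turn": [0, 0, 4.5]},
    {"grip": 0, "travel": [0, 0, 0], "turn": [0, 0, 0]},
    {"grip": 0, "travel": [0, 0, 0], "turn": [0, 0, 0]},
  ],
)

```text
time_s: 2.1
tcp_pos: [0.5198, -0.1028, 0.231]
orientation: [-3.138, -0.139, 0.001]
wrist_force: [-0.4, -0.6, 1.1]
gripper_width: -0.0001
finger_force: 0.0
```

```bash
cat > go.py <<'E'
from h import *
import sys
o=get_obs();R=cv2.Rodrigues(o["orientation"])[0]
print("t",o["time_s"],"tcp",o["tcp_pos"].round(4),"F",o["wrist_force"].round(2),"w",round(o["gripper_width"],4),"toolx,z",R[:,0].round(3),R[:,2].round(3))
for k in [(.5106,.0735),(.5152,.0160),(.5203,-.0418),(.5250,-.0991)]:
    print("cm in tool to key (z .068):",(R.T@(np.array([*k,.068])-o["tcp_pos"])*100).round(2))
E
python3 go.py; python3 - <<'E'
from h import *
cv2.imwrite("pics/w1.png",camera("wrist")[:,:,::-1])
E
```

```text
t 2.1 tcp [ 0.5198 -0.1028  0.231 ] F [-0.38 -0.63  1.1 ] w -0.0001 toolx,z [ 0.996  0.088 -0.001] [-0.001  0.    -1.   ]
cm in tool to key (z .068): [  0.65 -17.64  16.3 ]
cm in tool to key (z .068): [  0.6  -11.87  16.3 ]
cm in tool to key (z .068): [ 0.6  -6.07 16.3 ]
cm in tool to key (z .068): [ 0.56 -0.32 16.3 ]
```

View pics/w1.png

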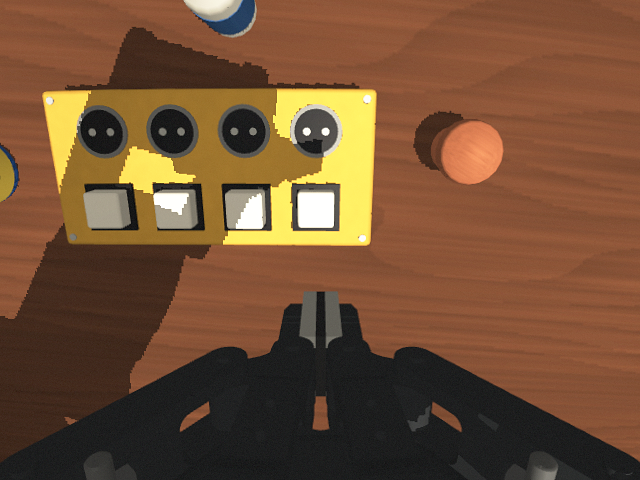

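The wrist view shows the rightmost key (316,207) with almost no visible side faces, so it is the lower one. I'll descend to just above it, then tap.

Request:
step_arm(
  deltas=[
    {"grip": 0, "travel": [0.56, -0.32, 3], "turn": [0, 0, 0]},
    {"grip": 0, "travel": [0, 0, 3], "turn": [0, 0, 0]},
    {"grip": 0, "travel": [0, 0, 3], "turn": [0, 0, 0]},
    {"grip": 0, "travel": [0, 0, 3], "turn": [0, 0, 0]},
    {"grip": 0, "travel": [0, 0, 2.5], "turn": [0, 0, 0]},
    {"grip": 0, "travel": [0, 0, 1.4], "turn": [0, 0, 0]},
    {"grip": 0, "travel": [0, 0, 0], "turn": [0, 0, 0]},
    {"grip": 0, "travel": [0, 0, 0], "turn": [0, 0, 0]},
  ],
)

```text
time_s: 2.82
tcp_pos: [0.5248, -0.0996, 0.0719]
orientation: [-3.138, -0.135, 0.003]
wrist_force: [0.2, -0.4, 1.0]
gripper_width: 0.0
finger_force: 0.0
```

Request:
step_arm(
  deltas=[
    {"grip": 0, "travel": [0, 0, 0.1], "turn": [0, 0, 0]},
    {"grip": 0, "travel": [0, 0, 0.1], "turn": [0, 0, 0]},
    {"grip": 0, "travel": [0, 0, 0.1], "turn": [0, 0, 0]},
    {"grip": 0, "travel": [0, 0, 0.1], "turn": [0, 0, 0]},
    {"grip": 0, "travel": [0, 0, 0], "turn": [0, 0, 0]},
    {"grip": 0, "travel": [0, 0, 0], "turn": [0, 0, 0]},
  ],
)

```text
time_s: 3.32
tcp_pos: [0.5255, -0.0993, 0.0687]
orientation: [3.139, 0.135, 0.001]
wrist_force: [-0.5, 0.2, 0.4]
gripper_width: -0.0001
finger_force: 0.0
```

Request:
step_arm(
  deltas=[
    {"grip": 0, "travel": [0, 0, 0.1], "turn": [0, 0, 0]},
    {"grip": 0, "travel": [0, 0, 0.1], "turn": [0, 0, 0]},
    {"grip": 0, "travel": [0, 0, 0], "turn": [0, 0, 0]},
    {"grip": 0, "travel": [0, 0, 0], "turn": [0, 0, 0]},
  ],
)

```text
time_s: 3.65
tcp_pos: [0.5253, -0.0993, 0.0662]
orientation: [-3.139, -0.135, 0.0]
wrist_force: [0.7, 0.8, -1.0]
gripper_width: -0.0002
finger_force: 0.0
```

Request:
step_arm(
  deltas=[
    {"grip": 0, "travel": [0, 0, 0.1], "turn": [0, 0, 0]},
    {"grip": 0, "travel": [0, 0, 0.05], "turn": [0, 0, 0]},
    {"grip": 0, "travel": [0, 0, 0], "turn": [0, 0, 0]},
    {"grip": 0, "travel": [0, 0, 0], "turn": [0, 0, 0]},
  ],
)

```text
time_s: 3.98
tcp_pos: [0.5253, -0.0993, 0.0648]
orientation: [-3.139, -0.135, 0.0]
wrist_force: [-0.6, -0.1, 0.3]
gripper_width: 0.0
finger_force: 0.0
```

There is no contact at z = 0.0648, 3 mm below an up key's top, so this is the latched key. I'll press it to release.

Request:
step_arm(
  deltas=[
    {"grip": 0, "travel": [0, 0, 0.1], "turn": [0, 0, 0]},
    {"grip": 0, "travel": [0, 0, 0.1], "turn": [0, 0, 0]},
    {"grip": 0, "travel": [0, 0, 0.1], "turn": [0, 0, 0]},
    {"grip": 0, "travel": [0, 0, 0], "turn": [0, 0, 0]},
    {"grip": 0, "travel": [0, 0, 0], "turn": [0, 0, 0]},
  ],
)

```text
time_s: 4.4
tcp_pos: [0.5254, -0.0993, 0.0621]
orientation: [3.139, 0.135, 0.0]
wrist_force: [-1.3, 0.4, 5.6]
gripper_width: 0.0001
finger_force: 2.9
```

Request:
step_arm(
  deltas=[
    {"grip": 0, "travel": [0, 0, 0.1], "turn": [0, 0, 0]},
    {"grip": 0, "travel": [0, 0, 0.1], "turn": [0, 0, 0]},
    {"grip": 0, "travel": [0, 0, 0], "turn": [0, 0, 0]},
    {"grip": 0, "travel": [0, 0, 0], "turn": [0, 0, 0]},
  ],
)

```text
time_s: 4.73
tcp_pos: [0.5254, -0.0993, 0.0603]
orientation: [3.139, 0.135, 0.0]
wrist_force: [-2.3, -1.2, 7.0]
gripper_width: 0.0001
finger_force: 3.5
```

Request:
step_arm(
  deltas=[
    {"grip": 0, "travel": [0, 0, 0.1], "turn": [0, 0, 0]},
    {"grip": 0, "travel": [0, 0, 0], "turn": [0, 0, 0]},
    {"grip": 0, "travel": [0, 0, 0], "turn": [0, 0, 0]},
  ],
)

```text
time_s: 4.98
tcp_pos: [0.5255, -0.0993, 0.0593]
orientation: [3.139, 0.135, 0.0]
wrist_force: [-1.7, 0.7, 8.0]
gripper_width: 0.0003
finger_force: 3.8
```

Request:
step_arm(
  deltas=[
    {"grip": 0, "travel": [0, 0, -0.1], "turn": [0, 0, 0]},
    {"grip": 0, "travel": [0, 0, -0.1], "turn": [0, 0, 0]},
    {"grip": 0, "travel": [0, 0, -0.1], "turn": [0, 0, 0]},
    {"grip": 0, "travel": [0, 0, -0.1], "turn": [0, 0, 0]},
    {"grip": 0, "travel": [0, 0, -0.1], "turn": [0, 0, 0]},
    {"grip": 0, "travel": [0, 0, 0], "turn": [0, 0, 0]},
    {"grip": 0, "travel": [0, 0, 0], "turn": [0, 0, 0]},
  ],
)

```text
time_s: 5.57
tcp_pos: [0.5255, -0.0993, 0.064]
orientation: [3.139, 0.135, 0.0]
wrist_force: [-1.0, -0.7, 4.4]
gripper_width: 0.0
finger_force: 2.4
```

At z = 0.064 the key still pushes up with about 4.4 N, so it is released and following the finger. I'll retreat and check.

Request:
step_arm(
  deltas=[
    {"grip": 0, "travel": [0, 0, -0.5], "turn": [0, 0, 0]},
    {"grip": 0, "travel": [0, 0, -1.5], "turn": [0, 0, 0]},
    {"grip": 0, "travel": [0, 0, -3], "turn": [0, 0, 0]},
    {"grip": 0, "travel": [0, 0, -3.5], "turn": [0, 0, 0]},
    {"grip": 0, "travel": [0, 0, -3.5], "turn": [0, 0, 0]},
    {"grip": 0, "travel": [0, 0, -3.5], "turn": [0, 0, 0]},
    {"grip": 0, "travel": [0, 0, -1.2], "turn": [0, 0, 0]},
    {"grip": 0, "travel": [0, 0, 0], "turn": [0, 0, 0]},
  ],
)

```text
time_s: 6.23
tcp_pos: [0.5274, -0.0997, 0.2347]
orientation: [3.137, 0.135, 0.011]
wrist_force: [0.2, 0.0, -0.1]
gripper_width: 0.0002
finger_force: 0.0
```

```bash
python3 - <<'E'
from h import *
im=camera("wrist")[:,:,::-1];cv2.imwrite("pics/w2.png",im)
E
python3 go.py|head -1
```

```text
t 6.2833 tcp [ 0.5261 -0.0995  0.2324] F [-0.56 -0.18 -0.84] w -0.0001 toolx,z [0.996 0.086 0.003] [ 0.003 -0.001 -1.   ]
```

View pics/w2.png

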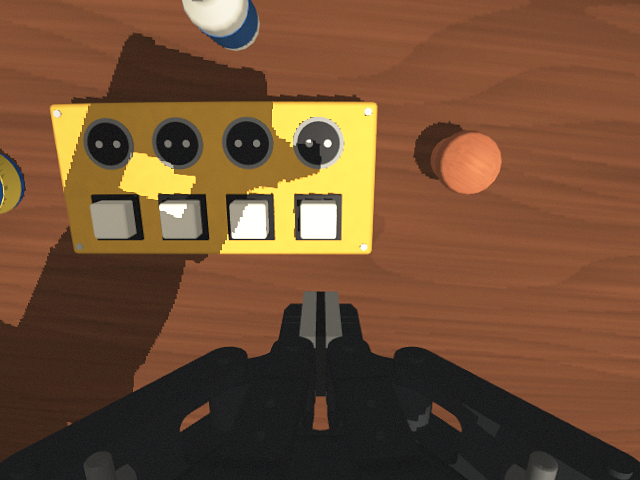

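The right key (319,221) now has the same size and relief as the others, and nothing around the box has moved. I'm handing in.

```bash
python3 -c "
from rig import *
print(job_done())"
```

```text
the job is handed in; nothing more can be done
None
```

I pressed the latched key (the rightmost seen from the robot, y ≈ −0.10 m) and it sprang up level with the others; the other keys and the things around the box were not touched, and the job is handed in (no verdict came back).

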